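# Seat the wind-up bicycle bell in its cradle and wind it

### The arm

A 6-joint arm with a two-finger parallel gripper is mounted at the origin on the work surface. World frame = base frame: x ahead of the robot, y to its left, z up, the work surface at z = 0. Lengths are in m, angles in rad, forces in N, time in s.
With the tool pointing down it reaches from about 0.3 to 0.775 m from the base axis. Payload 14.6 kg.
Tool frame: the origin (TCP) lies at the very end of the fingers, on their centre line; the grasp point (between the pads) lies 19 mm behind it; z points along the fingers, y is the line along which they close (so a half turn about z gives the same grasp; the last joint's range is limited). The gripper opens to 94 mm and grips with 3 to 60 N. Pads are 16 mm wide; open, the fingers measure 119 mm over their backs; the gripper's body (75 mm by 177 mm) begins 78 mm behind the grasp point.
Start: joints at [1.153, 0.3, 1.521, -0, 1.321, -0.067], TCP at [0.189, 0.516, 0.205] pointing down, gripper open.
Joint ranges: [-3.03, 3.03], [-0.79, 2.21], [0.23, 2.52], [-1.04, 4.18], [0, 3.07], [-2.55, 2.55]. Speed limits (rad/s): [2.22, 2.22, 2.57, 3.14, 3.14, 3.14].

### API

Orientations are given as [roll, pitch, yaw] about the fixed x, y, z axes, in that order (R = Rz(yaw) Ry(pitch) Rx(roll)).
In Python, from station import ctrl gives the robot as it stands.
- The arm moves only by the shell command python3 -m pendant 'ROWS' [OPENING] [FORCE]. ROWS is JSON, a list of rows, each a list of 2 entries, a list of its own where there are three numbers: the shift along the world's x, y, z in cm, then the turn about the world's z in rad. A call has 1 to 20 rows; each row shifts and turns the commanded pose from where the row before left it; what a row does not reach is not made up. A row lasts 1/12 s, in which the tool goes at most 41.7 mm and 7.16 degrees, less where a joint would pass 70% of its speed; a pose out of reach is approached as far as the arm can. A call is refused whole if a number of a shift passes 4.17 or a number of a turn 0.125, either way. A call with a gripper value outside its range is refused whole. OPENING is the opening, from 0 (shut) to 1 (fully open), set as the call begins (- or left out, the last holds). The fingers move at their own pace and stop on an object; FORCE is the grip in N (left out, the last holds). Time passes only in rows, so rows that do not move let the fingers close. It gives the time, the measured TCP pose, the force, the opening and the grip force at its end, in the units of the state.
- ctrl.get_obs(): the state, without advancing time (a new reading comes with each control period).
- ctrl.camera(name): name is "scene" or "top" or "wrist"; returns a dict with "color" (480x640x3 uint8, red, green, blue), "intrinsics" (3x3 intrinsics, pixels), "k1" (the pictures are not rectified: a ray, as slopes to the right and down, at radius r is drawn at 1 + k1 r^2 times it, then the intrinsics apply), "camera_from_world" (4x4, takes a point from world to camera coordinates). Camera axes: x right, y down, z forward; pixel columns grow to the right and rows downward; lengths in m; the calibration is good to about 2 mm. A picture is of the moment at which its call begins. There is no depth.
- ctrl.hand_in(): hands the job in; it is judged then, once.
The state is a dict: "time_s": time; "qpos": joint angles; "joint_vel": joint speeds; "tau": joint torques, N m; "ee_pos": TCP position; "eef_rot": TCP orientation; "force": force on the tool from outside, world axes, zero at the start; "moment": the same for the moment, N m; "grip_width": finger opening in m; "grip_force": force on a finger pad.
Only numpy, scipy, OpenCV 4.12 (cv2) and the standard library are available. Lean on these libraries where they do the work, as an engineer would, in place of code of your own. Each camera call takes 0.05 s, during which the arm holds its last target. There are 200 camera calls.

### The job

Pick the steel wind-up bell up by its round dome, not by its key, and set its black foot fully down into the blue-walled cradle, either way round, without dropping it. Then wind the key clockwise (seen from above) in two or more partial turns, letting go of the key and taking a fresh hold between them, until its red end points at the green mark on the dial, and let go. Leave everything else on the cart where it is.

Things in the scene. Friction and masses are not known exactly. Their poses are not given: they have to be found in the camera images.
- bell: loose steel wind-up bicycle bell, 0.26 to 0.4 kg, standing upright. Origin: centre of the foot's underside, z up. Black foot 60 mm (bell x) by 36 mm (bell y), 12 mm high; thin neck; round dome from 22 to 50 mm above the origin; the key stands on top, up to 74 mm. On the bare table the whole bell would spin with the key, so it is wound in the cradle
- dome (a point): centre of the bell's round chrome dome, 33 mm above the bell's origin, where it is gripped for carrying. The dome is 60 mm in diameter, straight-sided from 11 mm below to 11 mm above this point; its flat top, a white dial, is 17 mm above. Same axes as the bell
- mark (a point): the green mark on the dial's rim, about 10 mm wide, 20 mm from the bell's axis towards the bell's +x, 50 mm above the bell's origin
- key_grip (a point): centre of the key's flat wing, on the bell's vertical axis, 64 mm above the bell's origin. The wing is an upright bar 32 mm long, 9 mm thick and 20 mm high (10 mm above and below this point). This point's +x runs along the wing to its red end (the other end is brass), z up
- key (a joint): how far the key is wound, rad, growing clockwise seen from above: 0 unwound, 5.0 hard stop, starts at 0 to 0.4. Red end's angle in the bell's frame, counterclockwise from bell +x: 4.0 - value; at 4.0 it points at the green mark. A brake (0.12 N m) holds the key where it is left, against the spring (0.015 N m per rad); winding takes 0.12 to 0.2 N m
- cradle: cradle fixed to the cart: dark plate 112 by 76 mm, 4 mm thick, and on it a blue-walled open pocket, 68 mm (cradle x) by 44 mm (cradle y) inside: 4 mm room all round the bell's foot. Walls 6 mm thick, tops 12 mm above the table, floor 4 mm above it. Origin: on the table under the pocket's centre. A seated bell has its x along the cradle's x, either way round, its origin 4 mm up
- bb_tool: a chrome bottom bracket tool lying on its side, 55 mm long along its x, 36 mm across; a bystander, origin on the table under its middle
- cup: a white ceramic cup 76 mm across, 80 mm high, with a red and an orange reflector standing in it (106 mm high in all); a bystander
- grease_jar: a small jar with a blue cap, 60 mm across and 60 mm high; a bystander
- wrench: a steel wrench lying flat; a bystander
- screwdriver: a screwdriver lying flat; a bystander
- lockring: an aluminium ring 60 mm across, 9 mm high, lying flat; a bystander
Things that resemble listed ones, but are neither listed nor needed, are in the scene too. Several things look just like the cradle: the one meant starts farthest to the robot's left.

How it is judged:
On the way, in this order (a step that is already met when the one before it is completed fails the run):
1. the bell stands in the cradle, upright, released, its key not yet wound (z of bell in the frame of cradle below 0.0075 m and horizontal distance between bell and cradle below 0.01 m and angle between the x axis of bell and the x axis of cradle, either way round below 0.25 rad and angle between bell's own z axis and vertical below 0.08 rad and contact force between the fingers and bell below 0.1 N and value of joint key below 0.55 rad), for 0.2 s.
2. the key is part-wound (joint 0.6 to 3.65) and let go, the bell still in the cradle (z of bell in the frame of cradle below 0.0075 m and horizontal distance between bell and cradle below 0.01 m and angle between the x axis of bell and the x axis of cradle, either way round below 0.25 rad and angle between bell's own z axis and vertical below 0.08 rad and contact force between the fingers and bell below 0.1 N and value of joint key between 0.6 and 3.65 rad), for 0.1 s.
3. the key's red end points at the green mark (z of bell in the frame of cradle below 0.0075 m and horizontal distance between bell and cradle below 0.01 m and angle between the x axis of bell and the x axis of cradle, either way round below 0.25 rad and angle between bell's own z axis and vertical below 0.08 rad and value of joint key between 3.72 and 4.28 rad), for 0.1 s.
At the end, for the whole second after the job is handed in: Bell upright on the pocket floor (within 3.5 mm), within 10 mm of the cradle's centre and 0.25 rad of its direction, either way round; key at 4.0 +-0.28 rad, red end at the green mark; bell released and at rest; no bystander moved over 30 mm (all of step 3 and contact force between the fingers and bell below 0.1 N and linear speed of bell below 0.02 m/s); the robot touches nothing.
It fails at once if the bell is lifted by its key (height (world z) of bell above 0.025 m and contact force between the fingers and key above 1 N).
It fails at once if the bell is dropped (falls freely faster than 0.5 m/s) (contact force between the fingers and bell below 0.1 N and linear speed of bell above 0.5 m/s).
It fails at once if a bystander is moved by more than 30 mm (distance of any of bb_tool, cup, grease_jar, wrench, screwdriver, lockring from where it was at the start of the episode above 0.03 m).
It also fails if it takes over 69 s, if anything falls off the work surface, if the arm or the gripper's body presses on something with over 40 N, if the wrist force passes 120 N, or if a joint passes its speed limit or range.

## Working session

There is one attempt and no reset: what is moved stays moved. The work goes in short steps, Python scripts to look and compute and a shell command to move; the robot and the scene stay as the last step left them, time stands still between calls to the robot, and variables do not carry over. Pictures are saved under pics/ and viewed, at most 10 in all, crops included, and the job is handed in when it is done.

```bash
mkdir -p pics; ls
cat > h.py <<'E'
import numpy as np, cv2
from station import ctrl
def ray(c,uv):
    K=c["intrinsics"];d=np.array([(uv[0]-K[0][2])/K[0][0],(uv[1]-K[1][2])/K[1][1]]);p=d.copy()
    for _ in range(20): p=d/(1+c["k1"]*(p@p))
    T=np.array(c["camera_from_world"]);R=T[:3,:3]
    return -R.T@T[:3,3], R.T@np.array([p[0],p[1],1.])
def onz(c,uv,z):
    o,d=ray(c,uv); return o+d*(z-o[2])/d[2]
def proj(c,P):
    T=np.array(c["camera_from_world"]);q=T[:3,:3]@np.array(P)+T[:3,3];p=q[:2]/q[2];p=p*(1+c["k1"]*(p@p))
    K=c["intrinsics"];return np.array([K[0][0]*p[0]+K[0][2],K[1][1]*p[1]+K[1][2]])
def save(c,n): cv2.imwrite("pics/"+n,c["color"][:,:,::-1])
E
python3 - <<'E'
from h import *
import pickle
for n in("top","scene"):
    c=ctrl.camera(n);save(c,n+"0.png");pickle.dump(c,open(n+"0.pkl","wb"))
    print(n,np.array(c["intrinsics"])[0,0],c["k1"],ray(c,(320,240)))
print(ctrl.get_obs())
E
```

```text
pics
top 437.1168595652051 0.036067315443076786 (array([ 0.46907487, -0.05256986,  0.85619621]), array([ 0.11914168, -0.00858318, -0.9930623 ]))
scene 608.4668020742816 0.058776499095588665 (array([1.13311968, 0.08212696, 1.05544599]), array([-0.50545403, -0.10261521, -0.85678257]))
{'time_s': 0.1, 'qpos': array([ 1.15341049e+00,  3.00402868e-01,  1.52149434e+00, -1.97902690e-05,
        1.32070848e+00, -6.65846704e-02]), 'joint_vel': array([ 0.00104604, -0.0003816 , -0.0026785 , -0.00010767,  0.0002391 ,
       -0.00091308]), 'tau': array([ 2.05116262e-04, -5.32647979e+01, -3.53282762e+01,  7.08649191e-02,
        2.35559035e-02, -8.70097551e-05]), 'ee_pos': array([0.18891466, 0.51629474, 0.20496045]), 'eef_rot': array([-3.14058058e+00, -4.82760366e-05,  2.79079637e+00]), 'force': array([0.43999114, 0.58342413, 0.48850707]), 'moment': array([-0.01161563, -0.02431336, -0.03341745]), 'grip_force': 0.0, 'grip_width': 0.09376300779389352}
```

View pics/top0.png

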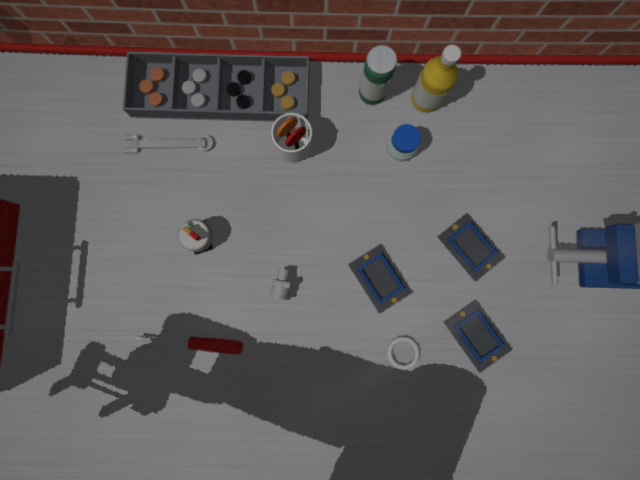

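View pics/scene0.png

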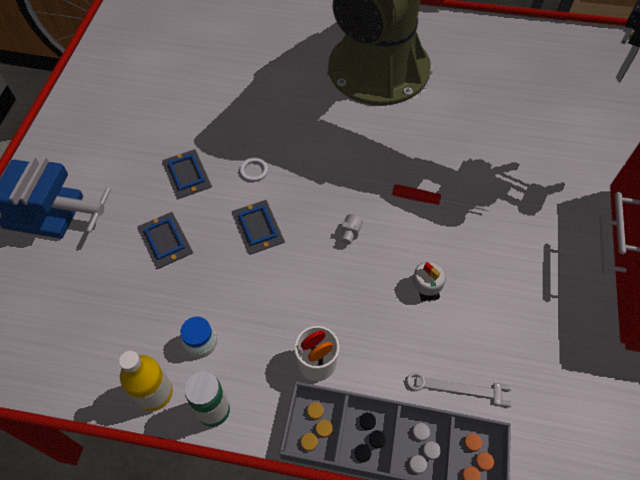

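The top view has the bell at about (195,235). The three cradles are at (381,278), (471,247) and (478,336), and image left is the robot's left, so the one at (381,278) is the target. Next I'll measure them.

Run:
```python
from h import *
import pickle
t=pickle.load(open("top0.pkl","rb"));s=pickle.load(open("scene0.pkl","rb"))
for uv in[(381,278),(471,247),(478,336)]: print("cradle",onz(t,uv,.012))
print("bell",onz(t,(195,235),.05), onz(s,(430,277),.05))
def comps(c,box,lo,hi,z,mn=4):
    x0,y0,x1,y1=box;h=cv2.cvtColor(c["color"][y0:y1,x0:x1],cv2.COLOR_RGB2HSV)
    m=cv2.inRange(h,lo,hi);n,l,st,ce=cv2.connectedComponentsWithStats(m)
    for i in range(1,n):
        if st[i,4]>=mn:print("  ",st[i,4],ce[i]+[x0,y0],onz(c,ce[i]+[x0,y0],z).round(4))
    return m
R=[((0,150,60),(8,255,255)),((10,120,80),(28,255,255)),((40,60,40),(95,255,255))]
for c,b,n in((t,(172,210,220,260),"top"),(s,(405,250,455,305),"scene")):
    for nm,(lo,hi),z in zip(("red","brass","green"),R,(.074,.074,.05)):
        print(n,nm);comps(c,b,lo,hi,z)
for c,b,n in((t,(345,240,417,315),"top"),(s,(228,195,290,258),"scene")):
    print(n,"cradle blue");m=comps(c,b,(100,120,50),(130,255,255),.012,30)
    cn,_=cv2.findContours(m,0,2);k=max(cn,key=cv2.contourArea)
    box=cv2.boxPoints(cv2.minAreaRect(k))+[b[0],b[1]]
    P=np.array([onz(c,p,.012) for p in box]);print(P.round(4),P.mean(0));e=np.diff(P,axis=0);print(np.linalg.norm(e,axis=1),np.degrees(np.arctan2(e[:,1],e[:,0])))
A=cv2.resize(t["color"][205:265,165:225],(400,400),interpolation=2);B=cv2.resize(s["color"][250:310,400:460],(400,400),interpolation=2)
cv2.imwrite("pics/crop1.png",np.hstack([A,B])[:,:,::-1])
```

```text
cradle [ 0.49981513 -0.17853707  0.012     ]
cradle [ 0.56393191 -0.35111322  0.012     ]
cradle [ 0.39657041 -0.35982749  0.012     ]
bell [0.5694995  0.17289654 0.05      ] [0.57987532 0.17725601 0.05      ]
top red
   40 [193.55  234.775] [0.5669 0.1688 0.074 ]
top brass
   33 [186.66666667 229.66666667] [0.5758 0.1818 0.074 ]
top green
   18 [190.  223.5] [0.5909 0.1835 0.05  ]
scene red
   47 [428.27659574 267.31914894] [0.5738 0.17   0.074 ]
scene brass
   39 [435.07692308 271.61538462] [0.5803 0.1829 0.074 ]
scene green
   21 [432.61904762 283.47619048] [0.5924 0.1833 0.05  ]
top cradle blue
   446 [380.52017937 277.84304933] [ 0.5001 -0.1776  0.012 ]
[[ 0.5178 -0.1314  0.012 ]
 [ 0.5499 -0.179   0.012 ]
 [ 0.4828 -0.2228  0.012 ]
 [ 0.4513 -0.1756  0.012 ]] [ 0.50046045 -0.17719891  0.012     ]
[0.05746079 0.08017879 0.0567716 ] [ -56.04197039 -146.86803192  123.63018768]
scene cradle blue
   364 [257.28296703 224.55494505] [ 0.5057 -0.1751  0.012 ]
[[ 0.4865 -0.221   0.012 ]
 [ 0.4511 -0.1746  0.012 ]
 [ 0.5237 -0.1297  0.012 ]
 [ 0.5572 -0.175   0.012 ]] [ 0.50462816 -0.17505144  0.012     ]
[0.05829869 0.08543392 0.05632263] [127.3755834   31.7503286  -53.54096334]
```

View pics/crop1.png

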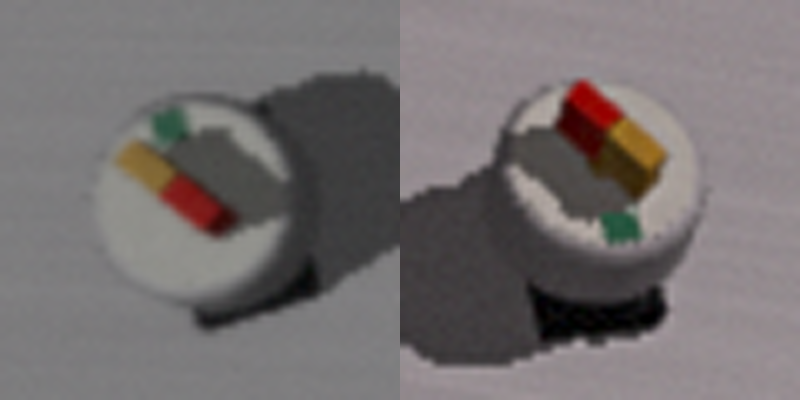

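The crops show the dial, the green mark, and the key with its red and brass halves. Bell yaw is about 0.40 and the key value about 0.3. The cradle is at about (0.501,-0.177), yaw about 0.57. I'll hover over the bell for a wrist view.

```bash
python3 -m pendant '[[[2.4,-2.1,0],-0.115],[[2.4,-2.1,0],-0.115],[[2.4,-2.1,0],-0.115],[[2.4,-2.1,0],-0.115],[[2.4,-2.1,0],-0.115],[[2.4,-2.1,0],-0.115],[[2.4,-2.1,0],-0.115],[[2.4,-2.1,0],-0.115],[[2.4,-2.1,0],-0.115],[[2.4,-2.1,0],-0.115],[[2.4,-2.1,0],-0.115],[[2.4,-2.1,0],-0.115],[[2.4,-2.1,0],-0.115],[[2.4,-2.1,0],-0.115],[[2.4,-2.1,0],-0.115],[[0,0,0],-0.115],[[0,0,0],0],[[0,0,0],0]]' 1
python3 - <<'E'
from h import *
import pickle
c=ctrl.camera("wrist");save(c,"w1.png");pickle.dump(c,open("w1.pkl","wb"))
print(ray(c,(320,240)),proj(c,[.572,.175,.05]),ctrl.get_obs()["qpos"])
E
```

```text
time_s: 1.6
ee_pos: [0.5487, 0.2015, 0.205]
eef_rot: [-3.141, 0.001, 0.954]
force: [-0.2, -0.0, -0.3]
grip_width: 0.0939
grip_force: 0.0
(array([0.5963212 , 0.26790832, 0.38445961]), array([-0.14763184, -0.22300004, -0.96380167])) [353.47001033 236.95771921] [2.90009861e-01 3.77546875e-01 1.41812113e+00 1.18034289e-04
 1.34650213e+00 9.05294727e-01]
```

View pics/w1.png

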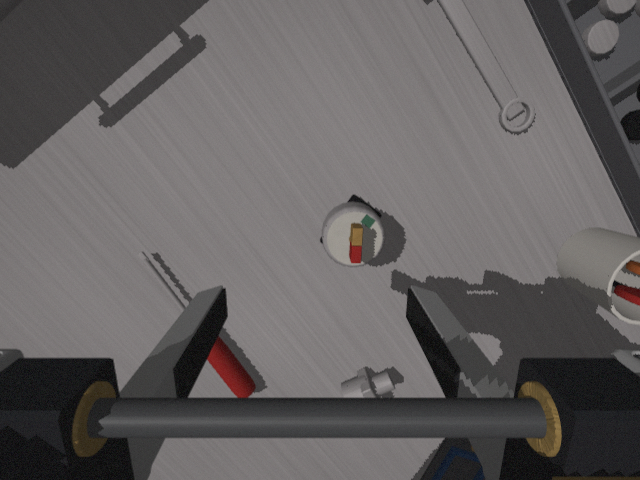

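The wrist view shows the bell at about (352,235) and the mark at (367,221). The key's red end is at (356,253), and bits of the black foot show at (352,198). Now the precise measurement across views.

```bash
cat >> h.py <<'E'
RNG=dict(red=((0,150,60),(8,255,255)),brass=((10,110,60),(28,255,255)),green=((40,60,40),(95,255,255)))
def cen(c,box,nm):
    x0,y0,x1,y1=box;m=cv2.inRange(cv2.cvtColor(np.ascontiguousarray(c["color"][y0:y1,x0:x1]),cv2.COLOR_RGB2HSV),*RNG[nm])
    n,l,st,ce=cv2.connectedComponentsWithStats(m);i=1+np.argmax(st[1:,4]);return ce[i]+[x0,y0],st[i,4]
def tri(rs):
    A=0;b=0
    for o,d in rs: d=d/np.linalg.norm(d);M=np.eye(3)-np.outer(d,d);A=A+M;b=b+M@o
    return np.linalg.solve(A,b)
def triall(views):
    out={}
    for nm in RNG:
        uv=[cen(c,b,nm) for c,b in views];out[nm]=tri([ray(c,u[0]) for (c,b),u in zip(views,uv)])
        print(nm,out[nm].round(4),[u[1] for u in uv])
    return out
def dial(c,box,z):   # bright dial disc -> centre by ellipse of hull of near-white, incl key & shadow
    x0,y0,x1,y1=box;g=c["color"][y0:y1,x0:x1].max(2);return g
E
python3 - <<'E'
from h import *
import pickle
t,s,w=[pickle.load(open(f,"rb")) for f in("top0.pkl","scene0.pkl","w1.pkl")]
V=[(t,(172,210,220,260)),(s,(405,250,455,305)),(w,(315,190,395,275))]
triall(V)
for c,b in V:
    g,_=cen(c,b,"green");r,_=cen(c,b,"red");q,_=cen(c,b,"brass")
    print("green z.05",onz(c,g,.05).round(4),"red,brass z.066",onz(c,r,.066).round(4),onz(c,q,.066).round(4))
x0,y0,x1,y1=310,185,400,280;cv2.imwrite("pics/crop2.png",cv2.resize(w["color"][y0:y1,x0:x1],None,fx=6,fy=6,interpolation=2)[:,:,::-1])
E
```

```text
red [0.5679 0.1693 0.0684] [np.int32(40), np.int32(47), np.int32(184)]
brass [0.5773 0.1821 0.0674] [np.int32(35), np.int32(64), np.int32(249)]
green [0.5914 0.1823 0.0512] [np.int32(18), np.int32(21), np.int32(94)]
green z.05 [0.5909 0.1835 0.05  ] red,brass z.066 [0.5679 0.1711 0.066 ] [0.577  0.1838 0.066 ]
green z.05 [0.5924 0.1833 0.05  ] red,brass z.066 [0.5692 0.1707 0.066 ] [0.5784 0.1826 0.066 ]
green z.05 [0.5909 0.1801 0.05  ] red,brass z.066 [0.5659 0.1661 0.066 ] [0.5762 0.1799 0.066 ]
```

View pics/crop2.png

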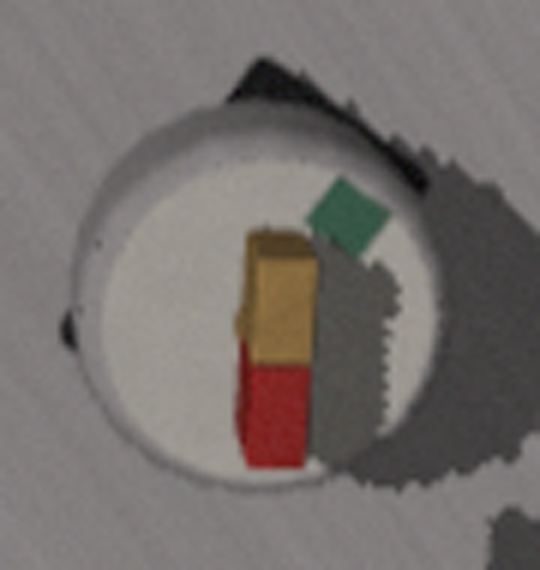

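The crop is clear: the foot's +x end edge runs from crop (265,60) to (425,185).

Run:
```python
from h import *
import pickle
w=pickle.load(open("w1.pkl","rb"))
f=lambda u,v,z:onz(w,(310+(u+.5)/6-.5,185+(v+.5)/6-.5),z)
a,b=f(265,60,.012),f(425,185,.012);e=b-a;print("foot edge",a,b,np.linalg.norm(e),"bell yaw",np.arctan2(e[1],e[0])+np.pi/2, "mid",(a+b)/2)
c=f(271,320,.05);print("dial centre",c)
for p,q in(((284,260),(276,466)),):
    A,B=f(*p,.074),f(*q,.074);print("key edge",A,B,np.linalg.norm(B-A),np.arctan2(*(B-A)[1::-1]))
A=[f(255,255,.074),f(318,260,.074),f(304,466,.074),f(248,466,.074)];print("top centre",np.mean(A,0))
g=f(348,218,.05);print("green",g,g-c)
```

```text
foot edge [0.59375409 0.20061624 0.012     ] [0.60401849 0.16742773 0.012     ] 0.034739524089371095 bell yaw 0.2999448364481714 mid [0.59888629 0.18402198 0.012     ]
dial centre [0.57245489 0.17355119 0.05      ]
key edge [0.58057183 0.18659776 0.074     ] [0.56251126 0.16153642 0.074     ] 0.03089100893823056 -2.195250267796868
top centre [0.57178769 0.17411591 0.074     ]
green [0.59092893 0.18014838 0.05      ] [0.01847404 0.00659719 0.        ]
```

```bash
python3 -m pendant '[[[2.33,-2.75,0],0],[[0,0,-3],0],[[0,0,-3],0],[[0,0,-3],0],[[0,0,-3],0],[[0,0,-3],0],[[0,0,-2],0],[[0,0,-2],0],[[0,0,0],0],[[0,0,0],0],[[0,0,0],0]]' 1
python3 -m pendant '[[[0,0,0],0],[[0,0,0],0],[[0,0,0],0],[[0,0,0],0],[[0,0,0],0],[[0,0,0],0],[[0,0,0],0],[[0,0,0],0]]' 0 30
```

```text
time_s: 2.57
ee_pos: [0.5728, 0.1746, 0.017]
eef_rot: [3.14, -0.001, 0.953]
force: [0.8, -0.8, -0.5]
grip_width: 0.094
grip_force: 0.0
time_s: 3.23
ee_pos: [0.5723, 0.174, 0.0156]
eef_rot: [-3.142, -0.0, 0.951]
force: [-1.1, 0.5, 3.4]
grip_width: 0.059
grip_force: 30.0
```

```bash
python3 -m pendant '[[[0,0,1],0],[[0,0,1],0],[[0,0,2],0],[[0,0,2],0],[[0,0,2],0],[[0,0,1],0],[[-0.6,-2,0],0.025],[[-0.6,-2.5,0],0.025],[[-0.6,-2.5,0],0.025],[[-0.6,-3,0],0.025],[[-0.6,-3,0],0.025],[[-0.6,-3,0],0.025],[[-0.6,-3,0],0.025],[[-0.6,-3,0],0.025],[[-0.6,-3,0],0.025],[[-0.6,-3,0],0.025],[[-0.6,-2.5,0],0],[[-0.5,-2,0],0],[[0,-1.5,0],0],[[0,0,0],0]]'
python3 -m pendant '[[[0,0,0],0],[[0,0,0],0]]'
python3 - <<'E'
from h import *
import pickle
w=ctrl.camera("wrist");pickle.dump(w,open("w2.pkl","wb"));t=ctrl.camera("top");pickle.dump(t,open("t2.pkl","wb"))
print(proj(w,[.501,-.177,.012]),proj(t,[.501,-.177,.012]))
cv2.imwrite("pics/w2.png",np.hstack([cv2.resize(w["color"],(480,360)),cv2.resize(t["color"][210:330,320:440],(320,320))[:, :],]if 0 else [w["color"]])[:,:,::-1])
E
```

```text
time_s: 4.9
ee_pos: [0.5009, -0.1684, 0.1056]
eef_rot: [3.141, 0.0, 1.198]
force: [0.2, -0.5, -4.1]
grip_width: 0.0591
grip_force: 30.0
time_s: 5.07
ee_pos: [0.5012, -0.1654, 0.1054]
eef_rot: [-3.141, -0.0, 1.201]
force: [-0.0, -0.0, -4.0]
grip_width: 0.0593
grip_force: 30.0
[321.85249389 261.2870779 ] [380.19909251 277.35879016]
```

View pics/w2.png

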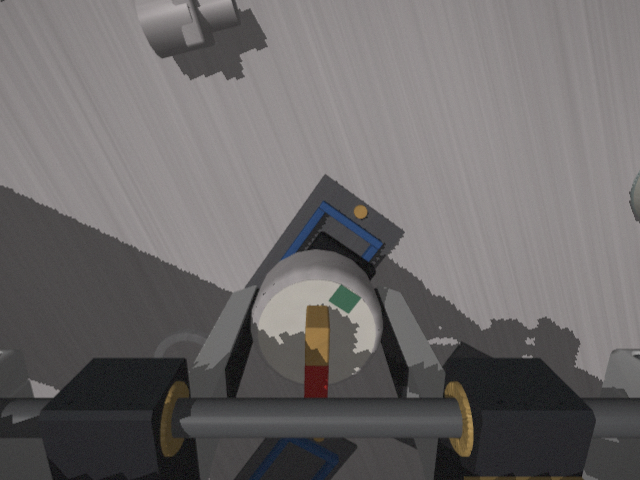

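The wrist view shows the bell held upright, with the target cradle beneath it. Its gold studs at (361,212) and (319,440) lie on its x axis, so I'll use the studs and the blue end wall for its pose.

Run:
```python
from h import *
import pickle
t,s,w,t2=[pickle.load(open(f,"rb")) for f in("top0.pkl","scene0.pkl","w2.pkl","t2.pkl")]
def studs(c,b,zz=.006):
    x0,y0,x1,y1=b;m=cv2.inRange(cv2.cvtColor(np.ascontiguousarray(c["color"][y0:y1,x0:x1]),cv2.COLOR_RGB2HSV),(10,110,60),(28,255,255))
    n,l,st,ce=cv2.connectedComponentsWithStats(m)
    I=[i for i in range(1,n) if st[i,4]>4]
    P=[onz(c,ce[i]+[x0,y0],zz) for i in I];print([(ce[i]+[x0,y0]).round(1).tolist()+[int(st[i,4])] for i in I])
    for p in P:print("   ",p.round(4))
    if len(P)==2:
        e=P[0]-P[1];print("  mid",(P[0]+P[1])/2,np.linalg.norm(e),"yaw",np.arctan2(e[1],e[0])%np.pi)
    return P
studs(t,(345,240,417,315));studs(s,(228,195,290,258));P=studs(w,(345,195,380,228));Q=studs(w,(300,425,340,450))
# blue end wall top outer corners, wrist
h=cv2.cvtColor(np.ascontiguousarray(w["color"][190:290,270:400]),cv2.COLOR_RGB2HSV);m=cv2.inRange(h,(100,120,50),(130,255,255))
k,_=cv2.findContours(m,0,2);k=np.vstack([x for x in k if len(x)>5])[:,0]+[270,190]
top=k[k[:,1].argmin()];right=k[k[:,0].argmax()]
A,B=onz(w,top,.012),onz(w,right,.012);e=A-B;mid=(A+B)/2;y=np.arctan2(e[1],e[0])-np.pi/2;print(top,right,np.linalg.norm(e),y,"centre",mid-.040*np.array([np.cos(y),np.sin(y),0]))
# bell mark now
b=(325,280,365,315);g,_=cen(w,b,"green");o=ctrl.get_obs();print(o["ee_pos"],o["eef_rot"])
zb=o["ee_pos"][2]-.0156;G=onz(w,g,.05+zb);e=G-o["ee_pos"];print("green",G,np.hypot(*e[:2]),"yaw",np.arctan2(e[1],e[0]))
cv2.imwrite("pics/w2c.png",cv2.resize(w["color"][190:330,240:400],None,fx=5,fy=4,interpolation=2)[:,:,::-1])
```

```text
[[366.1, 256.2, 21], [393.9, 299.7, 20]]
    [ 0.5415 -0.1504  0.006 ]
    [ 0.4593 -0.2042  0.006 ]
  mid [ 0.50040212 -0.17733234  0.006     ] 0.09831768261272456 yaw 0.5791205489119632
[[249.7, 206.6, 18], [265.4, 244.1, 25]]
    [ 0.4621 -0.2029  0.006 ]
    [ 0.5441 -0.1491  0.006 ]
  mid [ 0.50307582 -0.17600297  0.006     ] 0.09804434763788786 yaw 0.5797345899456827
[[360.2, 211.4, 144]]
    [ 0.5416 -0.1523  0.006 ]
[[318.1, 439.4, 19]]
    [ 0.4354 -0.3384  0.006 ]
[323 201] [381 245] 0.05550870501739952 0.5498862042461452 centre [ 0.4989049  -0.17831999  0.012     ]
[ 0.50137109 -0.16516537  0.10544412] [-3.14138094e+00 -1.02852309e-04  1.20176468e+00]
green [ 0.51776151 -0.15496016  0.13984412] 0.01930781921829878 yaw 0.5568951061277749
```

View pics/w2c.png

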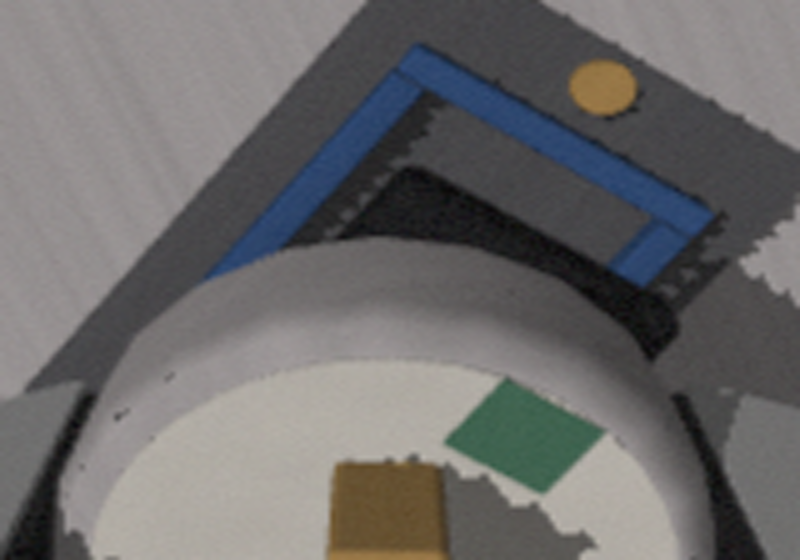

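Run:
```python
from h import *
import pickle
w=pickle.load(open("w2.pkl","rb"));zb=.1054-.0156
f=lambda u,v,z:onz(w,(240+(u+.5)/5-.5,190+(v+.5)/4-.5),z)
for a,b in(((405,168),(680,318)),((440,175),(600,265))):
    A,B=f(*a,.012+zb),f(*b,.012+zb);e=A-B;m=(A+B)/2;y=np.arctan2(e[1],e[0])-np.pi/2;print("foot",np.linalg.norm(e),y,m-.03*np.array([np.cos(y),np.sin(y),0]))
for a,b in(((418,45),(715,213)),):
    A,B=f(*a,.012),f(*b,.012);e=A-B;m=(A+B)/2;y=np.arctan2(e[1],e[0])-np.pi/2;print("wall",np.linalg.norm(e),y,m-.04*np.array([np.cos(y),np.sin(y),0]))
A,B=f(418,45,.012),f(205,275,.012);e=A-B;print("long wall yaw",np.arctan2(e[1],e[0]))
```

```text
foot 0.034943186582573255 0.588732382651997 [ 0.50058634 -0.164413    0.1018    ]
foot 0.020387660296151782 0.5753959638463986 [ 0.49917696 -0.16022952  0.1018    ]
wall 0.05536354036370391 0.583426449633643 [ 0.50054014 -0.17885855  0.012     ]
long wall yaw 0.568863635222036
```

```bash
python3 -m pendant '[[[-0.03,-0.7,0],0],[[-0.03,-0.65,0],0],[[0,0,-2],0],[[0,0,-2],0],[[0,0,-1.5],0],[[0,0,-1],0],[[0,0,-0.5],0],[[0,0,0],0],[[0,0,0],0],[[0,0,0],0]]'
python3 - <<'E'
from h import *
import pickle
w=ctrl.camera("wrist");pickle.dump(w,open("w3.pkl","wb"))
cv2.imwrite("pics/w3.png",cv2.resize(w["color"][180:330,230:410],None,fx=4,fy=4,interpolation=2)[:,:,::-1])
E
```

```text
time_s: 6.0
ee_pos: [0.5012, -0.1798, 0.0364]
eef_rot: [3.14, 0.0, 1.201]
force: [-0.7, 1.1, -4.4]
grip_width: 0.0589
grip_force: 30.0
```

View pics/w3.png

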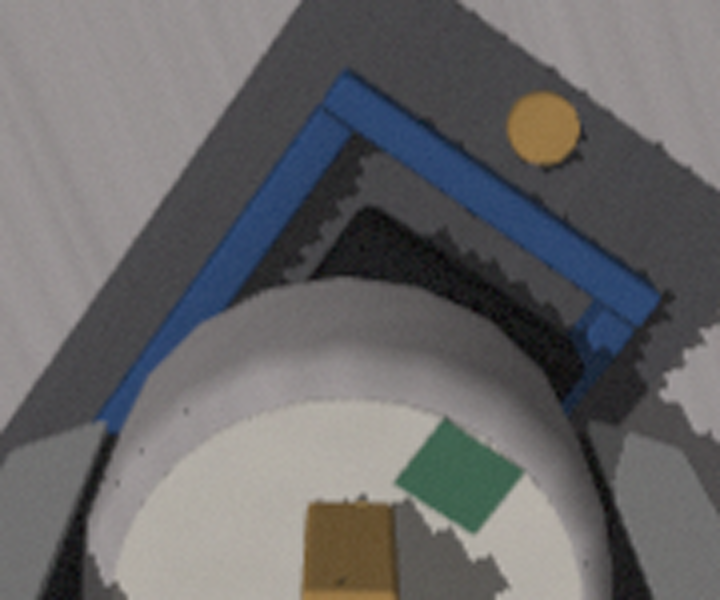

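The foot's front corners are at crop (370,207) and (583,365), and the wall's outer corners at (347,70) and (662,298). I'll compare them once more before lowering.

Run:
```python
from h import *
import pickle
w=pickle.load(open("w3.pkl","rb"));zb=.0364-.0156
f=lambda u,v,z:onz(w,(230+(u+.5)/4-.5,180+(v+.5)/4-.5),z)
for a,b,z,l in(((370,207),(583,365),.012+zb,.03),((347,70),(662,298),.012,.04)):
    A,B=f(*a,z),f(*b,z);e=A-B;m=(A+B)/2;y=np.arctan2(e[1],e[0])-np.pi/2;print(np.linalg.norm(e),y,m,m-l*np.array([np.cos(y),np.sin(y),0]))
S=f(545,130,.006);print("stud centre",S-.049*np.array([np.cos(.578),np.sin(.578),0]))
```

```text
0.03491710139091946 0.5487680036374885 [ 0.5256813  -0.16261966  0.0328    ] [ 0.50008626 -0.17826875  0.0328    ]
0.055596987136869745 0.5716318459466248 [ 0.53402419 -0.15698211  0.012     ] [ 0.50038342 -0.17862232  0.012     ]
stud centre [ 0.50074946 -0.17944902  0.006     ]
```

```bash
python3 -m pendant '[[[0,0,-0.4],0],[[0,0,-0.4],0],[[0,0,-0.3],0],[[0,0,-0.2],0],[[0,0,-0.2],0],[[0,0,0],0],[[0,0,0],0]]'
python3 -m pendant '[[[0,0,-0.1],0],[[0,0,-0.08],0],[[0,0,0],0],[[0,0,0],0],[[0,0,0],0]]'
```

```text
time_s: 6.63
ee_pos: [0.5007, -0.1795, 0.0204]
eef_rot: [-3.141, -0.0, 1.201]
force: [0.2, -0.1, -4.4]
grip_width: 0.0587
grip_force: 30.0
time_s: 7.05
ee_pos: [0.5009, -0.1796, 0.0196]
eef_rot: [3.141, 0.0, 1.201]
force: [-4.1, 2.0, 6.7]
grip_width: 0.0588
grip_force: 30.0
```

```bash
python3 -m pendant '[[[0,0,0],0],[[0,0,0],0],[[0,0,0],0],[[0,0,0],0],[[0,0,0],0],[[0,0,0],0],[[0,0,0],0],[[0,0,0],0]]' 1
python3 -m pendant '[[[0,0,1],0],[[0,0,1],0],[[0,0,1],0],[[0,0,1],0],[[0,0,0],0],[[0,0,0],0],[[0,0,0],0]]'
python3 - <<'E'
from h import *
import pickle
o=ctrl.get_obs()
V=[(w:=ctrl.camera("wrist"),(240,200,400,470)),(ctrl.camera("top"),(355,250,407,300)),(ctrl.camera("scene"),(230,190,290,255))]
pickle.dump(V,open("v4.pkl","wb"));print(o["ee_pos"],o["eef_rot"],o["qpos"])
for c,b in V:
  try:
    r,n=cen(c,b,"red");q,m=cen(c,b,"brass");g,k=cen(c,b,"green");R,Q,G=onz(c,r,.07),onz(c,q,.07),onz(c,g,.054)
    e=R-Q;print(n,m,k,R.round(4),Q.round(4),G.round(4),"wing yaw",np.arctan2(e[1],e[0]))
  except Exception as x: print(x)
cv2.imwrite("pics/w4.png",w["color"][:,:,::-1])
E
```

```text
time_s: 7.72
ee_pos: [0.5007, -0.1795, 0.0186]
eef_rot: [-3.142, 0.0, 1.201]
force: [0.9, 0.0, -0.2]
grip_width: 0.0943
grip_force: 0.0
time_s: 8.3
ee_pos: [0.5006, -0.1794, 0.0585]
eef_rot: [-3.141, -0.0, 1.201]
force: [0.1, -0.2, -0.3]
grip_width: 0.0942
grip_force: 0.0
[ 0.50056733 -0.17943536  0.05851747] [-3.14142867e+00 -3.12420019e-05  1.20081912e+00] [-4.13090438e-01  4.30688957e-01  1.71459755e+00  2.87596169e-05
  9.96471324e-01 -4.31288569e-02]
459 799 297 [ 0.4961 -0.1907  0.07  ] [ 0.5035 -0.1728  0.07  ] [ 0.5174 -0.1691  0.054 ] wing yaw -1.964576791603516
attempt to get argmax of an empty sequence
34 71 14 [ 0.4995 -0.1846  0.07  ] [ 0.5072 -0.17    0.07  ] [ 0.5194 -0.1658  0.054 ] wing yaw -2.0598293516571005
```

View pics/w4.png

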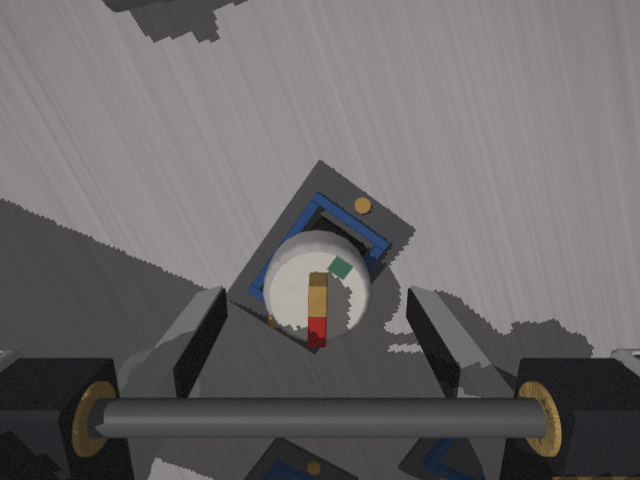

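The bell is seated in the pocket, with the foot inside the blue walls, and the key wing is in line with the tool. Now I'll grip the key and make the first partial turn.

```bash
python3 -m pendant '[[[0,0,0],0],[[0,0,0],0],[[0,0,0],0],[[0,0,0],0],[[0,0,0],0],[[0,0,0],0],[[0,0,0],0],[[0,0,0],0],[[0,0,0],0],[[0,0,0],0],[[0,0,0],0],[[0,0,0],0]]' 0 40
python3 -m pendant '[[[0,0,0],-0.06],[[0,0,0],-0.11],[[0,0,0],-0.11],[[0,0,0],-0.11],[[0,0,0],-0.11],[[0,0,0],-0.11]]'
```

```text
time_s: 9.45
ee_pos: [0.5007, -0.1795, 0.0587]
eef_rot: [3.142, -0.0, 1.201]
force: [0.7, 1.3, 0.7]
grip_width: 0.0171
grip_force: 0.0
time_s: 9.95
ee_pos: [0.5005, -0.1792, 0.0587]
eef_rot: [-3.141, 0.0, 0.586]
force: [-2.2, 2.2, 2.2]
grip_width: 0.0089
grip_force: 40.0
```

```bash
python3 -m pendant '[[[0,0,0],-0.11],[[0,0,0],-0.11],[[0,0,0],-0.11],[[0,0,0],-0.11],[[0,0,0],-0.11],[[0,0,0],-0.11],[[0,0,0],-0.11],[[0,0,0],-0.11],[[0,0,0],-0.11],[[0,0,0],-0.11],[[0,0,0],-0.11],[[0,0,0],0],[[0,0,0],0]]'
python3 -m pendant '[[[0,0,0],0],[[0,0,0],0],[[0,0,0],0],[[0,0,0],0],[[0,0,0],0],[[0,0,0],0]]' 0.5
python3 - <<'E'
from h import *
import pickle
o=ctrl.get_obs();w=ctrl.camera("wrist");s=ctrl.camera("scene");pickle.dump((w,s),open("v5.pkl","wb"));print(o["ee_pos"],o["eef_rot"],o["qpos"][5])
A=cv2.resize(w["color"][190:370,220:400],(400,400));B=cv2.resize(s["color"][190:260,225:295],(400,400),interpolation=2)
cv2.imwrite("pics/w5.png",np.hstack([A,B])[:,:,::-1])
E
```

```text
time_s: 11.03
ee_pos: [0.5006, -0.1787, 0.0587]
eef_rot: [-3.141, 0.001, -0.62]
force: [-0.5, 5.2, 3.9]
grip_width: 0.0086
grip_force: 40.0
time_s: 11.53
ee_pos: [0.5007, -0.1796, 0.0586]
eef_rot: [3.142, -0.0, -0.619]
force: [-0.1, 0.9, 0.1]
grip_width: 0.0444
grip_force: 0.0
[ 0.50072163 -0.17957703  0.05864721] [ 3.14154467e+00 -7.71294408e-05 -6.19216762e-01] 1.7768797715853932
```

View pics/w5.png

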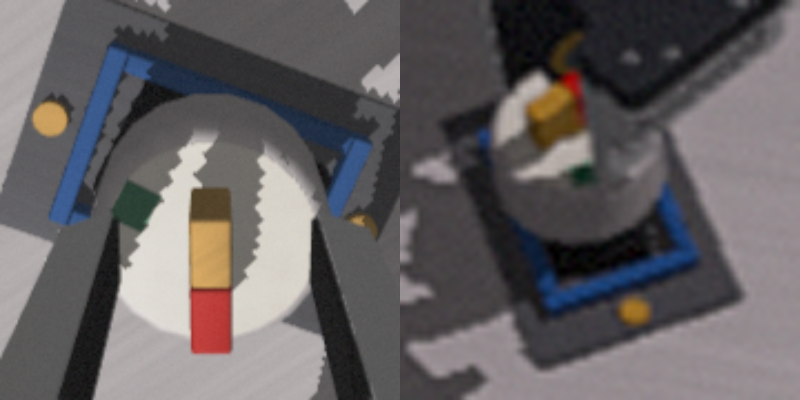

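The wrist crop shows the bell still seated and the key in line with the tool. Red now points at about 2.52 rad, so the key is at about 2.05: part-wound and let go. Next I'll open fully, turn the tool half a turn back, and measure the bell's yaw.

```bash
python3 -m pendant '[[[0,0,0],0],[[0,0,0],0.06],[[0,0,0],0.12],[[0,0,0],0.12],[[0,0,0],0.12],[[0,0,0],0.12],[[0,0,0],0.12],[[0,0,0],0.12],[[0,0,0],0.12],[[0,0,0],0.12],[[0,0,0],0.12],[[0,0,0],0.12],[[0,0,0],0.12],[[0,0,0],0.12],[[0,0,0],0.12],[[0,0,0],0.12]]' 1
python3 -m pendant '[[[0,0,0],0.12],[[0,0,0],0.12],[[0,0,0],0.12],[[0,0,0],0.12],[[0,0,0],0.12],[[0,0,0],0.12],[[0,0,0],0.12],[[0,0,0],0.12],[[0,0,0],0.12],[[0,0,0],0.12],[[0,0,0],0.12],[[0,0,0],0.08],[[0,0,0],0],[[0,0,0],0]]'
python3 - <<'E'
from h import *
import pickle
o=ctrl.get_obs();w5,s5=pickle.load(open("v5.pkl","rb"));w=ctrl.camera("wrist");pickle.dump(w,open("w6.pkl","wb"))
print(o["ee_pos"],o["eef_rot"],o["qpos"][5])
C=o["ee_pos"]
for c,z in((w5,.054),(w,.054)):
    p=proj(c,[C[0],C[1],.06]).astype(int);b=(p[0]-80,p[1]-110,p[0]+80,p[1]+110)
    for nm,zz in(("green",.054),("red",.076),("brass",.076)):
        try:
            uv,n=cen(c,b,nm);G=onz(c,uv,zz);e=G-C;print(nm,n,uv.round(1),G.round(4),np.hypot(*e[:2]).round(4),"dir",np.arctan2(e[1],e[0]).round(3))
        except ValueError: print(nm,"none")
    # gold studs
    P=[proj(c,[.5007+k*.041,-.179+k*.0268,.006]).round(0) for k in(1,-1)];print(P)
    for q in P:
        q=q.astype(int);
        try: uv,n=cen(c,(q[0]-14,q[1]-14,q[0]+14,q[1]+14),"brass");print(" stud",n,onz(c,uv,.006).round(4))
        except Exception: print(" no stud")
E
```

```text
time_s: 12.97
ee_pos: [0.5007, -0.1795, 0.0587]
eef_rot: [3.142, -0.0, 1.127]
force: [0.7, -0.1, 0.4]
grip_width: 0.0942
grip_force: 0.0
time_s: 14.13
ee_pos: [0.5007, -0.1795, 0.0587]
eef_rot: [-3.142, 0.0, 2.518]
force: [0.1, -1.5, 0.4]
grip_width: 0.0939
grip_force: 0.0
[ 0.50071102 -0.17950397  0.0586567 ] [-3.14158022e+00  2.46627677e-05  2.51801397e+00] -1.3602854445095802
green 275 [280.  282.4] [ 0.5185 -0.1707  0.054 ] 0.0199 dir 0.461
red 498 [314.2 334. ] [ 0.4933 -0.175   0.076 ] 0.0087 dir 2.59
brass 799 [314.3 297.3] [ 0.509  -0.1863  0.076 ] 0.0107 dir -0.684
[array([242., 243.]), array([381., 294.])]
 stud 195 [ 0.5416 -0.1521  0.006 ]
 stud 49 [ 0.4614 -0.2087  0.006 ]
green 266 [351.7 314.9] [ 0.5191 -0.1713  0.054 ] 0.0201 dir 0.42
red 766 [317.7 296.6] [ 0.4915 -0.1743  0.076 ] 0.0106 dir 2.622
brass 514 [318.4 333. ] [ 0.5073 -0.1852  0.076 ] 0.0087 dir -0.709
[array([388., 292.]), array([249., 241.])]
 stud 181 [ 0.5416 -0.1523  0.006 ]
 stud 189 [ 0.4599 -0.206   0.006 ]
```

The bell has settled about 0.14 rad clockwise against the pocket walls, at yaw 0.44, which is within tolerance. The second stroke must bring the tool from 2.52 to 0.44, a turn of -2.08.

```bash
python3 -m pendant '[[[0,0,0],0],[[0,0,0],0],[[0,0,0],0],[[0,0,0],0],[[0,0,0],0],[[0,0,0],0],[[0,0,0],0],[[0,0,0],0],[[0,0,0],0],[[0,0,0],0],[[0,0,0],0],[[0,0,0],0],[[0,0,0],0],[[0,0,0],0],[[0,0,0],0],[[0,0,0],0]]' 0 40
python3 -m pendant '[[[0,0,0],-0.06],[[0,0,0],-0.11],[[0,0,0],-0.11],[[0,0,0],-0.11],[[0,0,0],-0.11],[[0,0,0],-0.11],[[0,0,0],-0.11],[[0,0,0],-0.11],[[0,0,0],-0.11],[[0,0,0],-0.11],[[0,0,0],-0.11],[[0,0,0],-0.11],[[0,0,0],-0.11],[[0,0,0],-0.11],[[0,0,0],-0.11],[[0,0,0],-0.11],[[0,0,0],-0.11],[[0,0,0],-0.11],[[0,0,0],-0.11],[[0,0,0],-0.04]]'
python3 -m pendant '[[[0,0,0],0],[[0,0,0],0],[[0,0,0],0]]'
```

```text
time_s: 15.52
ee_pos: [0.5006, -0.1793, 0.0586]
eef_rot: [3.141, -0.0, 2.521]
force: [0.1, 2.1, 0.1]
grip_width: 0.0085
grip_force: 40.0
time_s: 17.18
ee_pos: [0.5005, -0.1792, 0.0585]
eef_rot: [-3.141, 0.0, 0.435]
force: [-0.7, 2.0, -0.2]
grip_width: 0.0087
grip_force: 40.0
time_s: 17.43
ee_pos: [0.5005, -0.1793, 0.0586]
eef_rot: [-3.141, 0.0, 0.443]
force: [-1.4, 2.6, 1.1]
grip_width: 0.0088
grip_force: 40.0
```

Now I'll release, rise clear, and check.

```bash
python3 -m pendant '[[[0,0,0],0],[[0,0,0],0],[[0,0,0],0],[[0,0,0],0],[[0,0,0],0],[[0,0,0],0],[[0,0,0],0],[[0,0,0],0],[[0,0,0],0],[[0,0,0],0],[[0,0,0],0],[[0,0,0],0]]' 1
python3 -m pendant '[[[0,0,1],0],[[0,0,1],0],[[0,0,2],0],[[0,0,2],0],[[0,0,2],0],[[0,0,2],0],[[0,0,0],0],[[0,0,0],0],[[0,0,0],0]]'
python3 - <<'E'
from h import *
import pickle
o=ctrl.get_obs();C=np.array([.5007,-.1795,.06]);print(o["grip_force"],o["force"])
V=[]
for n in("wrist","scene","top"):
    c=ctrl.camera(n);p=proj(c,C).astype(int);k=90 if n=="wrist" else 28;b=(p[0]-k,max(0,p[1]-k),p[0]+k,p[1]+k);V.append((c,b));D={}
    for nm,zz in(("green",.054),("red",.074),("brass",.074)):
        try:
            uv,m=cen(c,b,nm);G=onz(c,uv,zz);D[nm]=G;e=G-C;print(n,nm,m,uv.round(1),G.round(4),np.hypot(*e[:2]).round(4),"dir",np.arctan2(e[1],e[0]).round(3))
        except ValueError: print(n,nm,"none")
    if "red" in D and "brass" in D: e=D["red"]-D["brass"];print("  wing",np.arctan2(e[1],e[0]))
pickle.dump(V,open("v7.pkl","wb"))
E
```

```text
time_s: 18.43
ee_pos: [0.5007, -0.1795, 0.0587]
eef_rot: [-3.142, 0.0, 0.441]
force: [-0.4, 1.2, -0.2]
grip_width: 0.0854
grip_force: 0.0
time_s: 19.18
ee_pos: [0.5005, -0.1794, 0.1585]
eef_rot: [-3.141, 0.0, 0.441]
force: [-0.4, -0.3, -0.3]
grip_width: 0.0937
grip_force: 0.0
0.0 [-0.36277606 -0.34080357 -0.2610978 ]
wrist green 130 [315.2 220.4] [ 0.5177 -0.1713  0.054 ] 0.0189 dir 0.448
wrist red 272 [315.9 242. ] [ 0.5073 -0.1768  0.074 ] 0.0071 dir 0.382
wrist brass 220 [316.  264.5] [ 0.4916 -0.1843  0.074 ] 0.0103 dir -2.657
  wing 0.44256757241342953
scene green 14 [256.8 219.9] [ 0.5206 -0.1684  0.054 ] 0.0228 dir 0.511
scene red 42 [254.4 210. ] [ 0.5116 -0.1735  0.074 ] 0.0124 dir 0.503
scene brass 26 [252.8 201.8] [ 0.4933 -0.1813  0.074 ] 0.0076 dir -2.898
  wing 0.40413296772840757
top green 2 [381.  263.5] [ 0.5247 -0.1722  0.054 ] 0.0251 dir 0.296
top red none
top brass 21 [366.1 256.2] [ 0.5357 -0.1426  0.074 ] 0.0509 dir 0.811
```

The key wing is at 0.44 rad and the green mark at 0.45, the bell is seated, and nothing is touching it.

```bash
python3 -c "from station import ctrl; print(ctrl.hand_in())"
```

```text
the job is handed in; nothing more can be done
None
```

The bell is seated in the leftmost cradle and its key is wound in two strokes, the red end within about 0.01 rad of the green mark by the wrist camera; I let go and handed the job in, but no verdict came back.

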